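Flip the inspection flag of the gear to green

TASK

The orange printed gear has passed inspection: with the fingertips, push the status flag on the gear's stand right over its hinge, so that it lies fully down on the other side with its green face up. Do not pinch the flag, leave the flag of the red boat's stand as it is, and do not disturb the prints or the other things on the bench.

Things in the scene. Friction and masses are not known exactly. Their poses are not given: they have to be found in the camera images.
- stand_gear: Fixed grey stand on which the orange gear lies. Base plate 8 mm thick over x -44..44, y -125..35 mm; origin on the bench under the middle of the hinge, which runs along y. Rest blocks 12 mm (x) by 32 mm stand at x = +-34 mm and end just under the lying flag; outside x = +-44 mm only the bench is beneath the flag. The gear's black pad is centred at x 0, y -83 mm.
- flag_gear (a joint): Hinge angle (rad) of the gear stand's flag, a flat paddle 40 mm wide and 8 mm thick: a red and a green plate back to back. 0: lying level on the stand's -x side, red face up (starts at 0 to 0.3); 1.57: upright; 3.14: lying level on the +x side, green face up. The hinge is stiff (about 0.04 N m): the flag stays at any angle and does not fall by itself.
- flag_gear_tip (a point): Middle of the free edge of the gear stand's flag, 75 mm from the hinge axis, in the middle of its thickness (turns with the flag).
- flag_gear_hinge (a point): Middle of the hinge axis of the gear stand's flag, 55 mm above the bench, between two aluminium lugs (outer faces at y = +-30 mm, tops 65 mm high). Turns with the flag: y along the hinge, -x towards the free edge, which is 75 mm from it.
- gear: Orange printed gear, 53 mm across and 10 mm thick, lying loose on the pad of its stand. Not to be moved. Origin under its centre.
- stand_boat: The second stand, the same as stand_gear in every size, on which the red boat stands, some 20 cm from the first. Fixed; which stand is left and which right varies. Both are turned by -0.1 to 0.75 rad, so that the flags lie roughly towards the robot.
- flag_boat (a joint): Hinge angle (rad) of the flag on the boat's stand, read like flag_gear; starts between 0 and 0.3, red face up, and must stay as it is.
- flag_boat_tip (a point): Middle of the free edge of the boat stand's flag.
- boat: Red printed toy boat, 30 by 60 by 38 mm, standing loose on the pad of the other stand. Not to be moved. Origin under its centre.
- caliper: Caliper with black display, 62 by 220 by 14 mm, lying loose on the bench behind the stands.
- cutters_red: Red-handled flush cutters, 41 by 136 by 11 mm, loose near the front edge, left of the stands.
- scraper: Scraper with orange handle, 43 by 144 by 13 mm, loose on the right of the bench.
- tape_roll: Roll of blue tape lying flat, 98 mm across, 24 mm high, loose near the front edge, left of the stands.
- tray_blue: Small blue printed tray, 48 by 60 by 34 mm, loose on the left of the bench.
- part_box_yellow: Open yellow parts box, 140 by 66 by 92 mm, loose behind the stands.

How it is judged:
On the way:
1. the gear's flag is swung up through upright (value of joint flag_gear between 1.57 and 2.9 rad), for 0.02 s.
At the end, for the whole second after the job is handed in: The gear stand's flag is at rest lying on the far side within about 8 degrees of level (joint above 3.0 rad), green face up; the boat stand's flag is where it was within 20 mm at its free edge; gear and boat are where they were within 20 mm (value of joint flag_gear above 3 rad and velocity of joint flag_gear below 0.1 rad/s and distance of each of flag_boat_tip, gear, boat from where it was at the start of the episode below 0.02 m); the robot touches nothing.
It fails at once if the flag is pinched: the fingers press its red and its green plate together, each with more than 2.5 N (contact force between the fingers and flag_gear_c1 above 2.5 N and contact force between the fingers and flag_gear_c2 above 2.5 N).
It fails at once if the boat's flag is moved by more than 20 mm at its free edge (distance of flag_boat_tip from where it was at the start of the episode above 0.02 m).
It fails at once if the gear or the boat is moved or lifted by more than 20 mm (distance of any of gear, boat from where it was at the start of the episode above 0.02 m).
It fails at once if another thing on the bench is moved by more than 30 mm (distance of any of caliper, cutters_red, scraper, tape_roll, tray_blue, part_box_yellow from where it was at the start of the episode above 0.03 m).
It also fails if it takes over 38 s, if anything falls off the work surface, if the arm or the gripper's body presses on something with over 40 N, if the wrist force passes 120 N, or if a joint passes its speed limit or range.

ROBOT

A 7-joint arm with a two-finger parallel gripper is mounted at the origin on a cart in front of the work surface, level with it; the furniture and walls round the work are solid. World frame = base frame: x ahead of the robot, y to its left, z up, the work surface at z = 0. Lengths are in m, angles in rad, forces in N, time in s.
With the tool pointing down it reaches from about 0.4 to 0.85 m from the base axis. Payload 4.5 kg.
Tool frame: the origin (TCP) lies between the finger pads; the fingertips stand 11 mm ahead of it and the grasp point (between the pads) lies 8 mm behind it (r.nose_length is the distance from the TCP to the fingertips, in m); z points along the fingers, y is the line along which they close (so a half turn about z gives the same grasp; the last joint's range is limited). The gripper opens to 88 mm and grips with 3 to 60 N. Pads are 18 mm wide; open, the fingers measure 123 mm over their backs; the gripper's body (75 mm by 187 mm) begins 45 mm behind the grasp point.
Start: joints at [-1.182, 0.689, -0.195, 1.565, 0.157, 0.902, -0.215], TCP at [0.217, 0.586, 0.25] pointing down, gripper open.
Joint ranges: [-3.01, 3.01], [-0.46, 2.08], [-1.47, 1.51], [0.13, 2.56], [-1, 4.14], [0.04, 2.09], [-2.66, 2.66]. Speed limits (rad/s): [2.57, 2.57, 3.14, 3.14, 3.14, 3.14, 3.14].

INTERFACE

Orientations are given as a unit quaternion [x, y, z, w].
In Python, from plant import get_state, snapshot, camera_model, r gives the robot as it stands.
- The arm moves only by the shell command python3 -m inch 'ROWS' [FORCE]. ROWS is text: rows parted by semicolons, each of 7 numbers parted by spaces: the opening, from -1 (shut) to 1 (fully open), then the shift along the tool's x, y, z in m, then the turn, a rotation vector about the tool's x, y, z in rad. A call has 1 to 20 rows; each row shifts and turns the commanded pose from where the row before left it, along the tool's axes as they then stand; what a row does not reach is not made up. A row lasts 1/12 s, in which the tool goes at most 41.7 mm and 7.16 degrees, less where a joint would pass 70% of its speed; a pose out of reach is approached as far as the arm can. A call is refused whole if a number of a shift passes 0.0417 or a number of a turn 0.125, either way. A call with a gripper value outside its range is refused whole. The fingers move at their own pace and stop on an object; FORCE is the grip in N (left out, the last holds). Time passes only in rows, so rows that do not move let the fingers close. It gives the time, the measured TCP pose, the force, the opening and the grip force at its end, in the units of the state.
- get_state(): the state, without advancing time (a new reading comes with each control period).
- snapshot(name): name is "scene" or "top" or "wrist"; returns (picture, depth): 384x512x3 uint8, red, green, blue; 384x512 float32, m along the optical axis (not along the pixel's ray), 0 where there is no reading.
- camera_model(name): a dict with "intrinsics" (3x3 intrinsics, pixels), "view" (4x4, takes a point from world to camera coordinates). Camera axes: x right, y down, z forward; pixel columns grow to the right and rows downward; lengths in m; the calibration is good to about 2 mm. A picture is of the moment at which its call begins: read the wrist's pose just before it. camera_model takes no time and is no camera call; for the wrist camera it gives the pose at the moment of the call.
- r.finish_job(): hands the job in; it is judged then, once.
The state is a dict: "clock": time; "q": joint angles; "qd": joint speeds; "joint_torque": joint torques, N m; "tool_pos": TCP position; "eef_rot": TCP orientation; "contact_force": force on the tool from outside, world axes, zero at the start; "moment": the same for the moment, N m; "opening": opening from 0.0 (shut) to 1.0 (fully open); "finger_force": force on a finger pad.
Only numpy, scipy, OpenCV 4.12 (cv2) and the standard library are available. Lean on these libraries where they do the work, as an engineer would, in place of code of your own. Each camera call takes 0.05 s, during which the arm holds its last target. There are 200 camera calls.

## Working session

There is one attempt and no reset: what is moved stays moved. The work goes in short steps, Python scripts to look and compute and a shell command to move; the robot and the scene stay as the last step left them, time stands still between calls to the robot, and variables do not carry over. Pictures are saved under pics/ and viewed, at most 10 in all, crops included, and the job is handed in when it is done.

```bash
ls; mkdir -p pics; python3 - <<'E'
from plant import get_state, snapshot, camera_model, r
import cv2,numpy as np
s=get_state();print(s['clock'],s['tool_pos'],s['eef_rot'],s['opening'],r.nose_length)
ims=[]
for n in ['scene','top']:
    p,d=snapshot(n);np.savez('pics/%s.npz'%n,p=p,d=d);m=camera_model(n);print(n,np.round(m['intrinsics'],1).tolist(),np.round(m['view'],3).tolist())
    cv2.imwrite('pics/%s.png'%n,p[:,:,::-1])
E
```

```text
pics
0.0 [0.21696104 0.58547697 0.24891276] [ 1.76442719e-01  9.84310476e-01 -9.18146630e-04 -9.93102528e-05] 0.9990841629215673 0.011
scene [[497.5, 0.0, 261.0], [0.0, 497.5, 198.2], [0.0, 0.0, 1.0]] [[0.901, -0.434, 0.016, -0.643], [-0.32, -0.689, -0.651, 0.087], [0.293, 0.581, -0.759, 1.635], [0.0, 0.0, 0.0, 1.0]]
top [[375.8, 0.0, 253.1], [0.0, 375.8, 193.7], [0.0, 0.0, 1.0]] [[0.014, -1.0, 0.01, -0.246], [-0.986, -0.016, -0.165, 0.576], [0.165, -0.008, -0.986, 1.229], [0.0, 0.0, 0.0, 1.0]]
```

View pics/top.png

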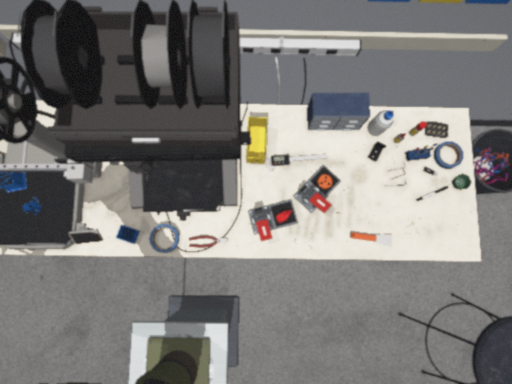

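View pics/scene.png

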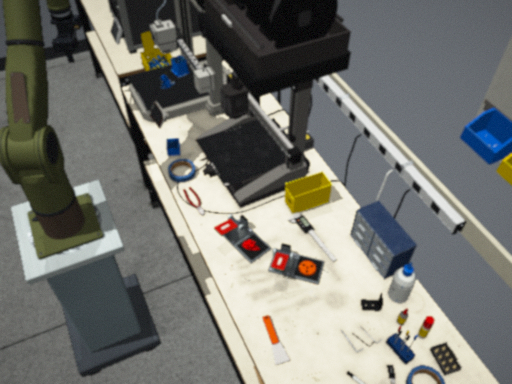

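Top view: orange gear at about (325,181), its red flag at (320,203). The boat stand is to the left, with its flag at (264,229). Next, zoom in and measure.

```bash
cat > h.py <<'E'
import numpy as np,cv2
from plant import camera_model
def load(n):
    z=np.load('pics/%s.npz'%n);return z['p'],z['d']
def pts(n,mask,d,m=None):
    m=m or camera_model(n);v,u=np.nonzero(mask&(d>0));K=m['intrinsics'];V=np.array(m['view'])
    c=np.stack([(u-K[0][2])/K[0][0],(v-K[1][2])/K[1][1],np.ones(len(u))],1)*d[v,u][:,None]
    return (c-V[:3,3])@V[:3,:3],u,v
E
python3 - <<'E'
from h import *
for n,(a,b,c,e) in {'top':(240,160,350,245),'scene':(205,205,335,295)}.items():
    p,d=load(n);cv2.imwrite('pics/%s_z.png'%n,cv2.resize(p[b:e,a:c,::-1],None,fx=6,fy=6,interpolation=cv2.INTER_NEAREST))
    h=cv2.cvtColor(p,cv2.COLOR_RGB2HSV).astype(int);H,S,V=h[...,0],h[...,1],h[...,2]
    box=np.zeros(H.shape,bool);box[b:e,a:c]=1
    for nm,mk in {'red':((H<6)|(H>174))&(S>140)&(V>90),'orange':(H>=6)&(H<18)&(S>140)&(V>120)}.items():
        k,l,st,ct=cv2.connectedComponentsWithStats((mk&box).astype(np.uint8))
        for i in range(1,k):
            if st[i,4]<25: continue
            P,u,v=pts(n,l==i,d); md=np.median(P,0); 
            q=P-P.mean(0);w,vec=np.linalg.eigh(q.T@q/len(q))
            print(n,nm,st[i],ct[i].round(1),md.round(3),P.min(0).round(3),P.max(0).round(3),'sd',np.sqrt(w).round(4),'n',vec[:,0].round(2),'maj',vec[:,2].round(2))
E
```

```text
top red [310 193  20  19 160] [319.5 201.8] [ 0.553 -0.459  0.068] [ 0.521 -0.49   0.057] [ 0.585 -0.428  0.08 ] sd [0.0027 0.0117 0.0199] n [0.17 0.18 0.97] maj [-0.7  -0.67  0.25]
top red [275 210  17  13 137] [282.9 215.6] [ 0.51  -0.34   0.018] [ 0.488 -0.371  0.005] [ 0.531 -0.315  0.044] sd [0.0085 0.0106 0.0157] n [0.8  0.58 0.17] maj [-0.53  0.81 -0.24]
top red [257 220  14  20 156] [263.6 228.8] [ 0.463 -0.272  0.066] [ 0.427 -0.295  0.057] [ 0.49  -0.252  0.075] sd [0.0023 0.0112 0.0197] n [0.16 0.05 0.99] maj [-0.96 -0.24  0.17]
top orange [318 174  15  15 171] [324.8 181.1] [ 0.635 -0.489  0.017] [ 0.61  -0.515  0.005] [ 0.662 -0.464  0.025] sd [0.0041 0.0127 0.0135] n [-0.03 -0.02 -1.  ] maj [-0.98 -0.17  0.03]
scene red [215 219  22  16 170] [226.3 226.7] [ 0.46  -0.278  0.064] [ 0.422 -0.305  0.053] [ 0.492 -0.247  0.076] sd [0.0027 0.0124 0.021 ] n [0.17 0.08 0.98] maj [-0.92 -0.35  0.18]
scene red [242 239  18  12 146] [250.  244.8] [ 0.508 -0.346  0.019] [ 0.486 -0.372  0.004] [ 0.534 -0.311  0.046] sd [0.0084 0.0127 0.0143] n [-0.55 -0.43 -0.72] maj [-0.45  0.87 -0.18]
scene red [272 252  17  19 195] [279.9 260.9] [ 0.552 -0.462  0.068] [ 0.519 -0.499  0.001] [ 0.602 -0.426  0.081] sd [0.0089 0.0123 0.0245] n [-0.56 -0.02 -0.83] maj [-0.65 -0.61  0.45]
scene orange [299 260  17  15 207] [306.9 267.3] [ 0.633 -0.49   0.016] [ 0.607 -0.517  0.003] [ 0.662 -0.461  0.025] sd [0.0038 0.0134 0.0142] n [0.09 0.04 1.  ] maj [ 0.76  0.65 -0.09]
```

View pics/top_z.png

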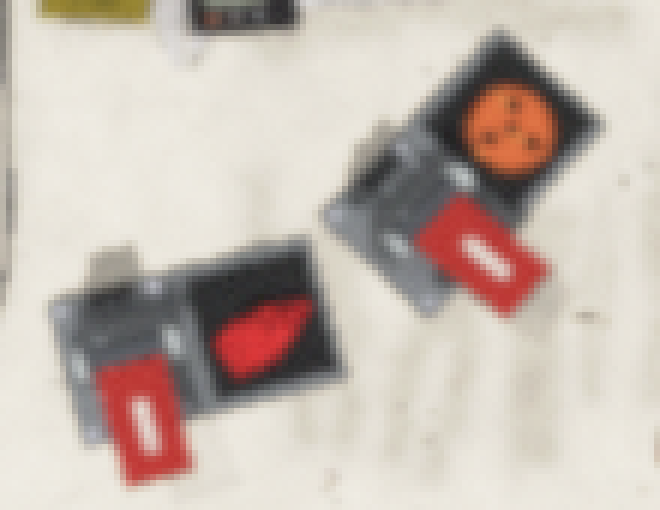

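View pics/scene_z.png

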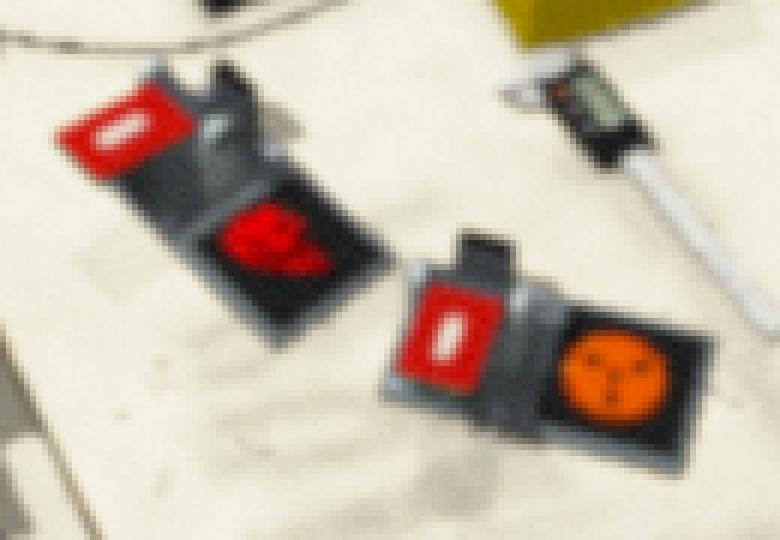

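Measured: the hinge is near (0.58,-0.43), yaw ≈ 0.75 rad, and the flag is raised about 0.25 rad. Sizes and heights agree with the given ones. I'll shut the fingers, cross the front at z 0.25, then check with the wrist camera.

```bash
R="";python3 -m inch '-1 -.01 -.015 0 0 0 0;-1 -.0205 -.029 0 0 0 0;-1 -.0205 -.029 0 0 0 0;-1 -.0205 -.029 0 0 0 0;-1 -.0205 -.029 0 0 0 0;-1 -.0205 -.029 0 0 0 0;-1 -.0205 -.029 0 0 0 0;-1 -.0205 -.029 0 0 0 0;-1 -.0205 -.029 0 0 0 0;-1 -.0205 -.029 0 0 0 0;-1 -.0205 -.029 0 0 0 0;-1 -.0205 -.029 0 0 0 0;-1 -.0205 -.029 0 0 0 0;-1 -.0205 -.029 0 0 0 0;-1 -.0205 -.029 0 0 0 0;-1 -.0205 -.029 0 0 0 0;-1 -.0205 -.029 0 0 0 0;-1 -.0205 -.029 0 0 0 0'
```

```text
clock: 1.6
tool_pos: [0.3768, -0.0166, 0.2497]
eef_rot: [0.176, 0.984, 0.0, -0.0]
contact_force: [1.1, -0.3, 0.2]
opening: 0.003
finger_force: 0.0
```

```bash
python3 -m inch '-1 -.0205 -.029 0 0 0 0;-1 -.0205 -.029 0 0 0 0;-1 -.0205 -.029 0 0 0 0;-1 -.0205 -.029 0 0 0 0;-1 -.0205 -.029 0 0 0 0;-1 -.0205 -.029 0 0 0 0;-1 -.0205 -.029 0 0 0 0;-1 -.0205 -.029 0 0 0 0;-1 -.0205 -.029 0 0 0 0;-1 -.015 -.02 0 0 0 .09;-1 0 0 0 0 0 .09;-1 0 0 0 0 0 .09;-1 0 0 0 0 0 .09;-1 0 0 0 0 0 .09;-1 0 0 0 0 0 0;-1 0 0 0 0 0 0'
python3 - <<'E'
from plant import *
import numpy as np,cv2
from h import *
s=get_state();print(s['tool_pos'],s['eef_rot'],s['q']);m=camera_model('wrist')
p,d=snapshot('wrist');np.savez('pics/wrist.npz',p=p,d=d);cv2.imwrite('pics/w1.png',p[:,:,::-1])
h=cv2.cvtColor(p,cv2.COLOR_RGB2HSV).astype(int);H,S,V=h[...,0],h[...,1],h[...,2]
for nm,mk in {'red':((H<6)|(H>174))&(S>140)&(V>90),'orange':(H>=6)&(H<18)&(S>140)&(V>120)}.items():
    k,l,st,ct=cv2.connectedComponentsWithStats(mk.astype(np.uint8))
    for i in range(1,k):
        if st[i,4]<200: continue
        P,u,v=pts('wrist',l==i,d,m);q=P-P.mean(0);w,vec=np.linalg.eigh(q.T@q/len(q))
        print(nm,st[i],ct[i].round(),np.median(P,0).round(4),P.min(0).round(3),P.max(0).round(3),np.sqrt(w).round(4),vec[:,0].round(3),vec[:,2].round(3))
E
```

```text
clock: 2.93
tool_pos: [0.4661, -0.3474, 0.2494]
eef_rot: [0.39, 0.921, -0.0, -0.0]
contact_force: [-0.1, -0.0, 1.1]
opening: 0.008
finger_force: 0.0
[ 0.46608388 -0.3474111   0.24938016] [ 3.90391654e-01  9.20648781e-01 -5.17507548e-05 -4.20635678e-04] [ 0.66115778  0.63021957 -0.16971721  1.70181394  0.13659991  0.82192879
  1.19887664]
red [ 264   73   78   69 2571] [303. 107.] [ 0.4579 -0.2729  0.0663] [ 0.422 -0.3    0.007] [ 0.499 -0.24   0.073] [0.0029 0.0119 0.0205] [0.187 0.041 0.981] [-0.946 -0.261  0.192]
red [ 273  157   29   51 1062] [286. 179.] [ 0.5086 -0.3393  0.0188] [ 0.488 -0.373  0.007] [ 0.537 -0.315  0.045] [0.008  0.0102 0.0151] [ 0.821  0.571 -0.012] [-0.569  0.816 -0.103]
orange [ 80 263  53  43 862] [106. 284.] [ 0.4445 -0.6143  0.0123] [ 0.43  -0.661  0.008] [ 0.459 -0.573  0.015] [0.0011 0.0059 0.0252] [-0.054  0.014  0.998] [-0.125 -0.992  0.007]
```

View pics/w1.png

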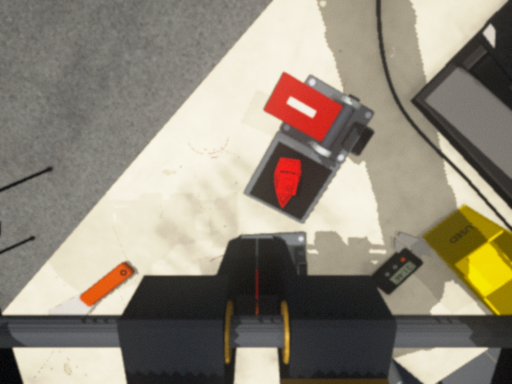

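The wrist view shows the boat stand at (300,150). The gear stand is hidden under the gripper at about (265,240). Tilting will turn the camera towards it.

```bash
python3 -m inch '-1 0 0 0 0 -.087 0;-1 0 0 0 0 -.087 0;-1 0 0 0 0 -.087 0;-1 0 0 0 0 -.087 0;-1 0 0 0 0 -.087 0;-1 0 0 0 0 -.087 0;-1 0 0 0 0 -.087 0;-1 0 0 0 0 -.087 0;-1 0 0 0 0 -.087 0;-1 0 0 0 0 0 0;-1 0 0 0 0 0 0'
cat > look.py <<'E'
from plant import *
import numpy as np,cv2,sys
from h import *
s=get_state();print(s['tool_pos'],s['eef_rot'],np.round(s['q'],2));m=camera_model('wrist')
p,d=snapshot('wrist');cv2.imwrite('pics/%s.png'%sys.argv[1],p[:,:,::-1]);np.savez('pics/wrist.npz',p=p,d=d,V=m['view'])
h=cv2.cvtColor(p,cv2.COLOR_RGB2HSV).astype(int);H,S,V=h[...,0],h[...,1],h[...,2]
for nm,mk in {'red':((H<6)|(H>174))&(S>140)&(V>90),'orange':(H>=6)&(H<18)&(S>140)&(V>120),'green':(H>40)&(H<85)&(S>110)&(V>60)}.items():
    k,l,st,ct=cv2.connectedComponentsWithStats(mk.astype(np.uint8))
    for i in range(1,k):
        if st[i,4]<300: continue
        P,u,v=pts('wrist',cv2.erode((l==i).astype(np.uint8),np.ones((3,3)))>0,d,m);q=P-P.mean(0);w,vec=np.linalg.eigh(q.T@q/len(q))
        print(nm,st[i],ct[i].round(),np.median(P,0).round(4),P.min(0).round(3),P.max(0).round(3),np.sqrt(w).round(4),vec[:,0].round(3),vec[:,2].round(3))
E
python3 look.py w2
```

```text
clock: 3.9
tool_pos: [0.4429, -0.3422, 0.2378]
eef_rot: [0.385, 0.899, -0.1, 0.181]
contact_force: [0.1, -0.6, 0.2]
opening: 0.006
finger_force: 0.0
[ 0.44286083 -0.34215929  0.23784514] [ 0.38512123  0.89942622 -0.09965107  0.18106293] [0.45 0.52 0.05 2.16 1.09 0.16 0.19]
red [ 290    8   97   81 3871] [337.  49.] [ 0.4553 -0.2709  0.0668] [ 0.422 -0.299  0.058] [ 0.494 -0.246  0.074] [0.0007 0.0116 0.02  ] [0.169 0.048 0.984] [-0.95  -0.26   0.175]
red [ 296   94   33   53 1229] [311. 117.] [ 0.5073 -0.3374  0.0201] [ 0.488 -0.368  0.012] [ 0.53  -0.316  0.044] [0.007  0.0088 0.0126] [ 0.883  0.446 -0.146] [ 0.464 -0.783  0.415]
red [ 232  206   56   33 1110] [261. 222.] [ 0.5509 -0.4563  0.0687] [ 0.519 -0.491  0.06 ] [ 0.585 -0.425  0.078] [0.0005 0.0115 0.02  ] [0.169 0.187 0.968] [-0.673 -0.695  0.252]
orange [110 190  46  33 641] [133. 206.] [ 0.4439 -0.6112  0.0124] [ 0.431 -0.657  0.008] [ 0.456 -0.574  0.014] [0.0009 0.0048 0.0242] [-0.055  0.012  0.998] [-0.123 -0.992  0.005]
orange [271 222  36  23 319] [291. 235.] [ 0.6447 -0.4954  0.0178] [ 0.62  -0.508  0.012] [ 0.658 -0.462  0.019] [0.0013 0.0089 0.0142] [-0.018 -0.01   1.   ] [-0.568 -0.823 -0.019]
```

View pics/w2.png

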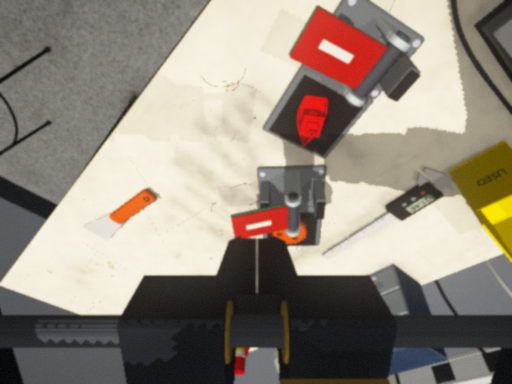

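The wrist view shows the gear's flag at (261,222). Height at the hinge comes out at 54.8 mm (55 expected), and flag-to-gear spacing is 82 mm (83 expected), so H=(0.5775,-0.430) and yaw 0.765. Joint 6 limits the outward tilt to about 23°, which is enough to hook under the flag's side edge. Next I'll compute the approach.

```bash
cat > rel.py <<'E'
from plant import get_state
import numpy as np,sys
from scipy.spatial.transform import Rotation as Ro
th=.765;H=np.array([.5775,-.430,0]);E=Ro.from_euler('z',th).as_matrix()
s=get_state();R=Ro.from_quat(s['eef_rot']).as_matrix();p=s['tool_pos']
A=E.T@R;tip=E.T@(np.array(p)+.011*R[:,2]-H)
print('t',round(s['clock'],2),'tip in stand mm',(tip*1000).round(1),'q',np.round(s['q'],2),'F',np.round(s['contact_force'],1));print('tool axes in stand (cols)',A.round(3).tolist())
if len(sys.argv)>3: 
    for a in range(1,len(sys.argv),3):
        t=np.array(sys.argv[a:a+3],float)/1000;d=A.T@(t-tip);print('go',t,'tool mm',(d*1000).round(1));tip=t
E
python3 rel.py -63 55 110 -63 50 22 -63 14 22
```

```text
t 3.95 tip in stand mm [-36.7 151.8 228. ] q [0.45 0.52 0.05 2.16 1.09 0.16 0.19] F [0.5 0.2 0.3]
tool axes in stand (cols) [[-0.004, 0.999, -0.041], [0.915, -0.013, -0.403], [-0.403, -0.039, -0.914]]
go [-0.063  0.055  0.11 ] tool mm [-41.  -20.4 147.9]
go [-0.063  0.05   0.022] tool mm [30.9  3.5 82.5]
go [-0.063  0.014  0.022] tool mm [-32.9   0.5  14.5]
```

```bash
python3 - <<'E'
from plant import *
import numpy as np
from scipy.spatial.transform import Rotation as Ro
s=get_state();V=np.array(camera_model('wrist')['view']);c=-V[:3,:3].T@V[:3,3]
print(Ro.from_quat(s['eef_rot']).inv().apply(c-s['tool_pos']))
E
python3 -m inch '-1 -.0082 -.004 .0296 0 0 0;-1 -.0082 -.004 .0296 0 0 0;-1 -.0082 -.004 .0296 0 0 0;-1 -.0082 -.004 .0296 0 0 0;-1 -.0082 -.004 .0296 0 0 0;-1 0 0 0 0 0 0;-1 0 0 0 0 0 0'
python3 rel.py -63 44 60 -63 42 20 -63 14 20
```

```text
[ 0.08517488  0.00128606 -0.13532182]
clock: 4.53
tool_pos: [0.482, -0.4167, 0.1393]
eef_rot: [0.387, 0.899, -0.101, 0.179]
contact_force: [-0.3, 0.9, 0.1]
opening: 0.005
finger_force: 0.0
t 4.53 tip in stand mm [-60.2  71.4 129.2] q [ 0.6   0.77 -0.04  2.02  1.79  0.17 -0.43] F [-0.3  0.9  0.1]
tool axes in stand (cols) [[-0.003, 0.999, -0.046], [0.917, -0.016, -0.399], [-0.399, -0.043, -0.916]]
go [-0.063  0.044  0.06 ] tool mm [ 2.5  0.6 74.4]
go [-0.063  0.042  0.02 ] tool mm [14.1  1.8 37.4]
go [-0.063  0.014  0.02 ] tool mm [-25.7   0.4  11.2]
```

```bash
python3 -m inch '-1 .001 0 .025 0 0 0;-1 .001 0 .025 0 0 0;-1 .001 0 .025 0 0 0;-1 0 0 0 0 0 0;-1 0 0 0 0 0 0'
python3 rel.py -63 44 60 -63 42 20 -63 14 20
```

```text
clock: 4.95
tool_pos: [0.4986, -0.4373, 0.071]
eef_rot: [0.386, 0.899, -0.101, 0.179]
contact_force: [-0.4, 1.4, 0.2]
opening: 0.006
finger_force: 0.0
t 4.95 tip in stand mm [-62.5  45.   60.9] q [ 0.71  0.92 -0.21  1.95  1.97  0.31 -0.55] F [-0.4  1.4  0.2]
tool axes in stand (cols) [[-0.005, 0.999, -0.045], [0.917, -0.014, -0.399], [-0.399, -0.044, -0.916]]
go [-0.063  0.044  0.06 ] tool mm [-0.6 -0.5  1.2]
go [-0.063  0.042  0.02 ] tool mm [14.1  1.8 37.4]
go [-0.063  0.014  0.02 ] tool mm [-25.7   0.4  11.2]
```

```bash
python3 -m inch '-1 .007 .001 .0185 0 0 0;-1 .007 .001 .0185 0 0 0;-1 0 0 0 0 0 0;-1 -.0125 0 .0055 0 0 0;-1 -.0125 0 .0055 0 0 0;-1 0 0 0 0 0 0;-1 0 0 0 0 0 0'
python3 rel.py -63 14 20 -62 14 50 -55 14 80
```

```text
clock: 5.53
tool_pos: [0.5204, -0.4592, 0.0336]
eef_rot: [0.385, 0.899, -0.102, 0.181]
contact_force: [1.0, 0.2, -0.4]
opening: 0.006
finger_force: 0.0
t 5.53 tip in stand mm [-61.9  14.1  23.6] q [ 0.71  1.   -0.2   1.86  1.98  0.3  -0.54] F [ 1.   0.2 -0.4]
tool axes in stand (cols) [[-0.006, 0.999, -0.045], [0.915, -0.013, -0.403], [-0.404, -0.044, -0.914]]
go [-0.063  0.014  0.02 ] tool mm [ 1.4 -0.9  3.4]
go [-0.062  0.014  0.05 ] tool mm [-12.1  -0.3 -27.5]
go [-0.055  0.014  0.08 ] tool mm [-12.1   5.7 -27.7]
```

```bash
python3 -m inch '-1 -.0032 -.0004 -.0073 0 0 0;-1 -.0032 -.0004 -.0073 0 0 0;-1 -.0032 -.0004 -.0073 0 0 0;-1 -.0032 -.0004 -.0073 0 0 0;-1 0 0 0 0 0 0'
python3 rel.py -58 12 58 -40 10 72 -15 5 85
python3 look.py w3
```

```text
clock: 5.95
tool_pos: [0.519, -0.458, 0.0648]
eef_rot: [0.385, 0.9, -0.101, 0.18]
contact_force: [-3.0, 2.4, 0.8]
opening: 0.006
finger_force: 1.4
t 5.95 tip in stand mm [-62.1  16.   54.8] q [ 0.66  0.94 -0.1   1.87  1.88  0.21 -0.47] F [-3.   2.4  0.8]
tool axes in stand (cols) [[-0.005, 0.999, -0.044], [0.916, -0.013, -0.4], [-0.401, -0.042, -0.915]]
go [-0.058  0.012  0.058] tool mm [-5.   4.  -1.6]
go [-0.04   0.01   0.072] tool mm [ -7.5  17.4 -12.8]
go [-0.015  0.005  0.085] tool mm [ -9.9  24.5 -11. ]
[ 0.51896525 -0.4579538   0.06483375] [ 0.38538479  0.89951506 -0.10051938  0.17957472] [ 0.66  0.94 -0.1   1.87  1.88  0.21 -0.47]
red [ 405    0  107  123 8555] [451.  48.] [ 0.509  -0.3438  0.0333] [ 0.493 -0.37   0.009] [ 0.531 -0.321  0.045] [0.0066 0.0092 0.0111] [ 0.844  0.535 -0.035] [-0.497  0.806  0.323]
red [245 347  33  15 307] [257. 352.] [ 0.5466 -0.4831  0.0905] [ 0.536 -0.49   0.086] [ 0.556 -0.479  0.093] [0.0003 0.0027 0.0047] [0.306 0.331 0.893] [-0.945  0.217  0.244]
orange [   7  214   78   59 2047] [ 45. 244.] [ 0.4439 -0.6105  0.0124] [ 0.431 -0.658  0.007] [ 0.459 -0.573  0.014] [0.0009 0.0055 0.0244] [-0.065  0.02   0.998] [-0.12  -0.993  0.012]
```

View pics/w3.png

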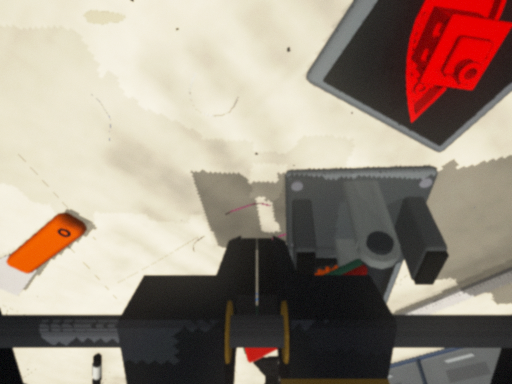

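Wrist view: the flag (red at (257,352), green edge at (345,268)) has risen to about 0.47 rad on the fingertips. I'll keep going up and over.

```bash
python3 -m inch '-1 -.005 .002 -.0016 0 0 0;-1 -.003 .003 -.0045 0 0 0;-1 -.003 .0058 -.0055 0 0 0;-1 -.003 .0058 -.0055 0 0 0;-1 -.0025 .0058 -.0043 0 0 0;-1 0 0 0 0 0 0'
python3 rel.py -40 10 75 -15 5 85 10 5 85 40 0 84;python3 look.py w4
```

```text
clock: 6.5
tool_pos: [0.5353, -0.4442, 0.0859]
eef_rot: [0.386, 0.9, -0.101, 0.174]
contact_force: [-12.6, 10.1, 2.9]
opening: 0.006
finger_force: 6.4
t 6.5 tip in stand mm [-40.8  14.6  75.8] q [ 0.5   0.91  0.11  1.85  1.53  0.06 -0.21] F [-12.6  10.1   2.9]
tool axes in stand (cols) [[-0.005, 0.999, -0.049], [0.92, -0.015, -0.391], [-0.391, -0.047, -0.919]]
go [-0.04   0.01   0.075] tool mm [-4.   0.9  2.5]
go [-0.015  0.005  0.085] tool mm [-8.6 24.6 -8.5]
go [0.01  0.005 0.085] tool mm [-0.1 25.  -1.2]
go [0.04  0.    0.084] tool mm [-4.4 30.1  1.4]
[ 0.53531807 -0.44424033  0.08589345] [ 0.3863052   0.90015687 -0.10075892  0.17416527] [ 0.5   0.91  0.11  1.85  1.53  0.06 -0.21]
red [ 345    0   82   99 5260] [378.  37.] [ 0.5103 -0.3457  0.034 ] [ 0.496 -0.369  0.009] [ 0.531 -0.324  0.046] [0.0052 0.0075 0.0122] [-0.41  -0.717  0.564] [-0.436  0.697  0.569]
orange [   0  192   69   59 1887] [ 33. 222.] [ 0.4445 -0.6105  0.0124] [ 0.431 -0.658  0.007] [ 0.459 -0.574  0.015] [0.0008 0.0055 0.0245] [-0.043  0.016  0.999] [-0.118 -0.993  0.011]
```

```bash
python3 -m inch '-1 .003 .004 -.004 0 .03 0;-1 0 .007 -.003 0 .04 0;-1 0 .008 -.002 0 .04 0;-1 0 .008 -.002 0 .04 0;-1 0 0 0 0 0 0'
python3 rel.py -15 10 85 10 5 85 40 0 84
python3 - <<'E'
from plant import *
import cv2
p,d=snapshot('scene');cv2.imwrite('pics/s2.png',cv2.resize(p[195:315,200:360,::-1],None,fx=5,fy=5,interpolation=cv2.INTER_CUBIC))
E
```

```text
clock: 6.97
tool_pos: [0.5583, -0.4326, 0.0949]
eef_rot: [0.393, 0.907, -0.079, 0.13]
contact_force: [0.8, -0.2, -0.4]
opening: 0.002
finger_force: 0.0
t 6.97 tip in stand mm [-16.2   8.2  84.4] q [ 0.72  0.92 -0.32  1.71  1.02  0.44  0.39] F [ 0.8 -0.2 -0.4]
tool axes in stand (cols) [[0.005, 0.999, -0.046], [0.955, -0.018, -0.297], [-0.298, -0.042, -0.954]]
go [-0.015  0.01   0.085] tool mm [ 1.6  1.1 -1.2]
go [0.01  0.005 0.085] tool mm [-4.7 25.1  0.3]
go [0.04  0.    0.084] tool mm [-4.3 30.1  1.1]
```

View pics/s2.png

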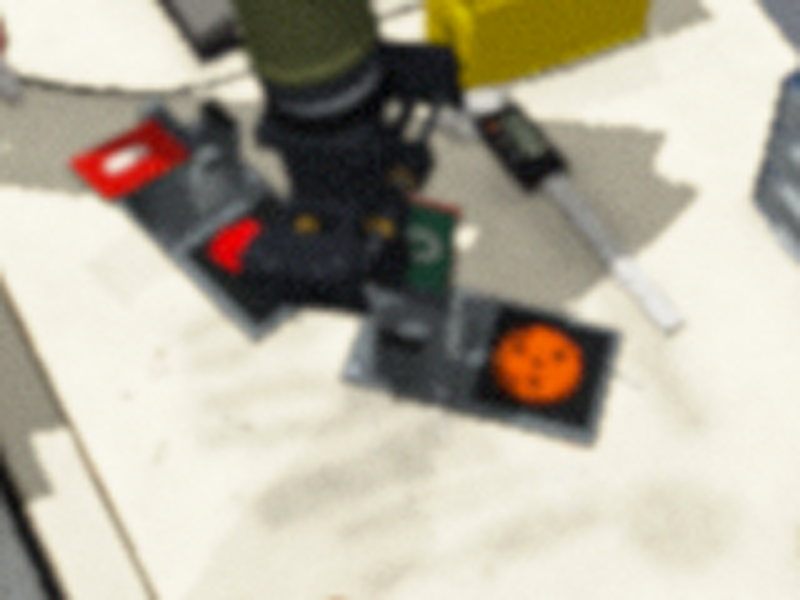

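Scene view: the flag's green face is at (430,245), past upright, and the gear is undisturbed at (540,365). Now I'll push on and then down.

```bash
python3 -m inch '-1 -.0016 .0083 .0001 0 .03 0;-1 -.0016 .0083 .0001 0 .03 0;-1 -.0016 .0083 .0001 0 .03 0;-1 -.0011 .009 .0003 0 .03 0;-1 -.0011 .009 .0003 0 .03 0;-1 -.0011 .009 .0003 0 0 0;-1 0 .005 .001 0 0 0;-1 0 0 0 0 0 0'
python3 rel.py 45 0 70 47 0 60 47 0 57
```

```text
clock: 7.68
tool_pos: [0.6053, -0.3983, 0.0908]
eef_rot: [0.396, 0.915, -0.052, 0.061]
contact_force: [0.1, -0.0, 0.2]
opening: 0.007
finger_force: 0.0
t 7.68 tip in stand mm [41.4  1.9 80. ] q [ 0.72  1.   -0.49  1.48  0.8   0.75  0.61] F [ 0.1 -0.   0.2]
tool axes in stand (cols) [[0.007, 0.999, -0.048], [0.988, -0.014, -0.153], [-0.153, -0.046, -0.987]]
go [0.045 0.    0.07 ] tool mm [-0.4  4.  10. ]
go [0.047 0.    0.06 ] tool mm [1.5 2.5 9.8]
go [0.047 0.    0.057] tool mm [0.5 0.1 3. ]
```

```bash
python3 -m inch '-1 0 .004 .006 0 0 0;-1 0 .002 .006 0 0 0;-1 0 0 .005 0 0 0;-1 0 0 .004 0 0 0;-1 0 0 .002 0 0 0;-1 0 0 0 0 0 0'
python3 rel.py 47 0 57
```

```text
clock: 8.18
tool_pos: [0.6101, -0.3982, 0.0709]
eef_rot: [0.397, 0.914, -0.052, 0.061]
contact_force: [-7.6, 5.6, 20.2]
opening: 0.006
finger_force: 9.8
t 8.18 tip in stand mm [45.  -1.3 60. ] q [ 0.71  1.03 -0.48  1.47  0.81  0.73  0.6 ] F [-7.6  5.6 20.2]
tool axes in stand (cols) [[0.01, 0.999, -0.048], [0.988, -0.017, -0.151], [-0.152, -0.046, -0.987]]
go [0.047 0.    0.057] tool mm [1.8 2.1 2.7]
```

Resisted at 20 N, so the flag is on its rest. Now retreat and check.

```bash
python3 -m inch '-1 0 0 -.01 0 0 0;-1 0 0 -.03 0 0 0;-1 0 0 -.03 0 0 0;-1 0 0 -.03 0 0 0;-1 0 0 -.03 0 0 0;-1 0 -.03 -.02 0 0 0;-1 0 -.03 0 0 0 0;-1 -.03 -.03 0 0 0 0;-1 -.03 -.03 0 0 0 0;-1 -.03 -.03 0 0 0 0;-1 -.03 -.03 0 0 0 0;-1 0 -.03 0 0 0 0;-1 0 0 0 0 0 0;-1 0 0 0 0 0 0'
python3 - <<'E'
from h import *
from plant import snapshot
for n in ['top','scene']:
    p,d=snapshot(n);h=cv2.cvtColor(p,cv2.COLOR_RGB2HSV).astype(int);H,S,V=h[...,0],h[...,1],h[...,2]
    box=np.zeros(H.shape,bool);box[160:300,200:350]=1
    if n=='top': cv2.imwrite('pics/t2.png',cv2.resize(p[150:250,220:370,::-1],None,fx=5,fy=5,interpolation=cv2.INTER_CUBIC))
    for nm,mk in {'red':((H<6)|(H>174))&(S>140)&(V>90),'orange':(H>=6)&(H<18)&(S>140)&(V>120),'green':(H>50)&(H<95)&(S>80)&(V>25)}.items():
        k,l,st,ct=cv2.connectedComponentsWithStats((mk&box).astype(np.uint8))
        for i in range(1,k):
            if st[i,4]<40: continue
            P,u,v=pts(n,cv2.erode((l==i).astype(np.uint8),np.ones((3,3)))>0,d);q=P-P.mean(0);w,vec=np.linalg.eigh(q.T@q/len(q))
            print(n,nm,st[i,4],ct[i].round(),np.median(P,0).round(4),vec[:,0].round(3))
E
```

```text
clock: 9.35
tool_pos: [0.5244, -0.6067, 0.2427]
eef_rot: [0.399, 0.913, -0.052, 0.06]
contact_force: [0.2, 0.4, -0.8]
opening: 0.007
finger_force: 0.0
top red 116 [283. 216.] [ 0.5088 -0.3402  0.0324] [ 0.859  0.504 -0.088]
top red 158 [263. 229.] [ 0.4732 -0.2716  0.0656] [0.195 0.077 0.978]
top orange 108 [325. 181.] [ 0.6379 -0.4861  0.018 ] [ 0.039 -0.069  0.997]
top green 56 [306. 191.] [ 0.5904 -0.418   0.0593] [0.134 0.076 0.988]
scene red 162 [226. 227.] [ 0.4712 -0.2791  0.0642] [0.151 0.096 0.984]
scene red 115 [250. 245.] [ 0.5059 -0.3483  0.0307] [0.669 0.717 0.193]
scene orange 67 [310. 269.] [ 0.638  -0.5029  0.0174] [ 0.156 -0.098  0.983]
```

View pics/t2.png

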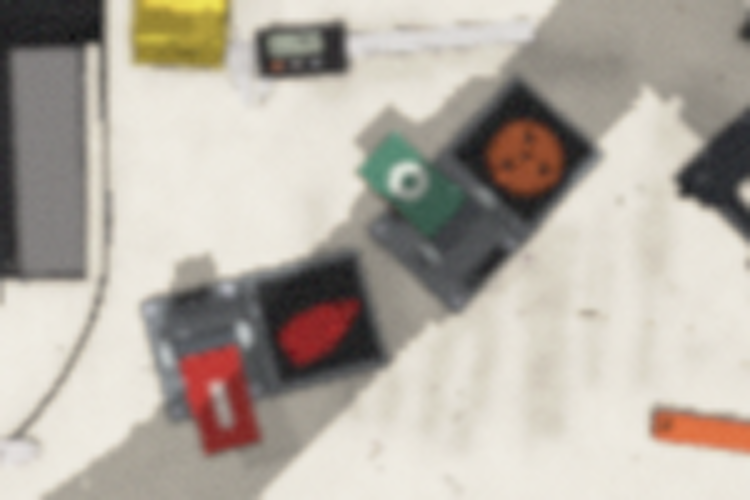

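The top view shows the flag over, with its green face up at (415,185). Gear, boat and the boat's flag look in place. A quick check that it lies level:

```bash
python3 - <<'E'
from h import *
from plant import snapshot
p,d=snapshot('top');q=p.astype(int)
mk=np.zeros(d.shape,bool);mk[174:200,288:318]=1
P,u,v=pts('top',mk&(q[...,1]-q[...,0]>15),d);th=.765
x=(P-[.5775,-.43,0])[:,:2]@[np.cos(th),np.sin(th)]
g=(P[:,2]>.045)&(P[:,2]<.075)&(x>.008)&(x<.072)
c=np.polyfit(x[g],P[g,2],1);print(g.sum(),c,x[g].min(),x[g].max(),'median z',np.median(P[g,2]))
E
```

```text
176 [-0.00051902  0.05866123] 0.009121822155497134 0.0719496537016839 median z 0.058816072819264986
```

Slope is 0 and the top sits at 59 mm, so the flag is level.

```bash
python3 -c "
from plant import r
print(r.finish_job())"
```

```text
the job is handed in; nothing more can be done
None
```

The gear's flag is pushed over its hinge and lies level with its green face up. The boat's flag, gear and boat are where they were in the images, and the job was handed in at about 9.5 s with no verdict returned.

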